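# Probe-test a limestone sample against the stop

## Task

Test the yellow limestone sample: lay it flat, lengthwise between the rails of the probe rig, clear of the brass plunger, then slide it squarely against the steel stop so that the sprung plunger is pushed right in, and hold it pressed there steadily for about three seconds. Then take it out and lay it flat in the middle of the green board. Do not drop it, and leave the grey marble sample, the bottle, the jar and the brush where they are.

Things in the scene. Friction and masses are not known exactly. Their poses are not given: they have to be found in the camera images.
- limestone: Yellow speckled limestone sample block, 120 (x) x 50 (y) x 48 (z) mm, about 0.43 kg, loose, lying flat on the plain wooden board at the start. Origin: centre of its underside; x along its length, z up.
- marble: Grey-white marble sample block of the same size (120 x 50 x 48 mm), lying beside the limestone on the wooden board, their centre lines about 110 mm apart. Bystander. Origin: centre of its underside, x along its length.
- in_board: Fixed plain light-wood board, 180 (x) x 200 (y) x 18 mm thick, on the table; both samples start on it. Origin: centre of its underside; its top is 18 mm above.
- done_board: Fixed bright green board, 180 (x) x 200 (y) x 18 mm thick, on the table, empty: where the tested sample goes. Origin: centre of its underside; its top is 18 mm above.
- rig: Fixed probe rig; its x axis is the pushing direction, towards the stop. Aluminium bed 270 x 100 mm, 14 mm thick (x from -140 to +130 mm). At x = +40 mm stands the steel stop, behind it a blue housing 50 mm high. Origin: on the table under the centre line of the rails, 14 mm below the bed's top; z up. With the sample home against the stop its centre is at rig x = -20 mm.
- bed_middle (a point): Point on the bed's top at rig (-55, 0, 14) mm, midway between the two dark steel rails: the sample laid centred here is clear of the plunger by 19 mm. The rails run along rig x from -140 to +40 mm, 60 mm apart on the inside; each is 10 mm wide and stands 10 mm above the bed.
- stop: Fixed upright steel stop block of the rig, 90 mm wide, 50 mm high above the bed, 26 mm thick; the brass plunger comes out of its middle. Origin: middle of the lower edge of its face, at rig (40, 0, 14) mm; same axes as the rig.
- stop_face (a point): Point on the stop's face where the plunger's axis passes, 24 mm above the bed, rig (40, 0, 38) mm.
- plunger_tip (a point): Tip of the sprung brass plunger (16 mm diameter, on the rig's centre line, 24 mm above the bed). At rest it stands 16 mm proud of the stop's face, at rig x = +24 mm. Pushing it in moves a red collar out of the back of the blue housing.
- plunger (a joint): How far the plunger is pushed in towards the stop, m: 0 at rest (16 mm proud), 0.016 when flush with the stop's face. The spring pushes back with 3 N at rest and 9 N when flush.
- bottle: Loose amber glass bottle with white cap, 52 mm diameter, 130 mm tall, beyond the rig. Bystander. Origin: centre of its underside.
- jar: Loose clear glass jar, 64 mm diameter, 75 mm tall, beyond the rig. Bystander. Origin: centre of its underside.
- brush: Loose brush lying flat between robot and rig. Bystander. Its length runs along its own x axis, bristles at +x.
Things that resemble listed ones, but are neither listed nor needed, are in the scene too. Of the things that look like the limestone, the middle-sized one is meant.

How it is judged:
By the outcome, as a careful person would: the job done as asked, in the order asked, and still so for the second after the job is handed in, with the robot touching nothing.
It also fails if it takes over 58 s, if anything falls off the work surface, if the arm or the gripper's body presses on something with over 40 N, if the wrist force passes 120 N, or if a joint passes its speed limit or range.

## Robot

A 6-joint arm with a two-finger parallel gripper is mounted at the origin on the work surface. World frame = base frame: x ahead of the robot, y to its left, z up, the work surface at z = 0. Lengths are in m, angles in rad, forces in N, time in s.
With the tool pointing down it reaches from about 0.425 to 0.95 m from the base axis. Payload 3.5 kg.
Tool frame: the origin (TCP) lies midway between the tips of the shut fingers; the grasp point (between the pads) lies 19 mm behind it; z points along the fingers, y is the line along which they close (so a half turn about z gives the same grasp; the last joint's range is limited). The gripper opens to 85 mm and grips with 20 to 120 N. Pads are 22 mm wide; open, the fingers measure 114 mm over their backs; the gripper's body (76 mm by 85 mm) begins 54 mm behind the grasp point. The pads swing forward as they close: fully open they stand 13 mm farther back than shut.
Start: joints at [1.1, 0.286, 1.577, -0, 1.279, -0.15], TCP at [0.213, 0.641, 0.231] pointing down, gripper open.
Joint ranges: [-2.77, 2.77], [-0.9, 2.22], [0.21, 2.48], [-1.53, 4.67], [0.24, 2.81], [-2.84, 2.84]. Speed limits (rad/s): [2.79, 2.79, 3.14, 3.14, 3.14, 3.14].

## Interface

Orientations are given as a unit quaternion [x, y, z, w].
In Python, from plant import ctrl gives the robot as it stands.
- The arm moves only by the tool move_arm, never from a script. Its argument "plan" is a list of rows, each an object of numbers: "x", "y", "z": the shift along the tool's x, y, z in m; "yaw": the turn about the tool's z in rad; "fingers": the closure, from 0 (fully open) to 1 (shut). In form: [{"x": .., "y": .., "z": .., "yaw": .., "fingers": ..}, ...]. A call has 1 to 5 rows; each row is the pose to reach, as a shift and turn from the pose commanded when the call began, along the tool's axes at that moment; what a row does not reach only later rows make up. A row lasts 1/10 s, in which the tool goes at most 50 mm and 8.59 degrees, less where a joint would pass 70% of its speed; a pose out of reach is approached as far as the arm can. A call with a gripper value outside its range is refused whole. The fingers move at their own pace and stop on an object; "force" is the grip in N (left out, the last holds). Time passes only in rows, so rows that repeat a pose let the fingers close. It gives the time, the measured TCP pose, the force, the opening and the grip force at its end, in the units of the state.
- ctrl.get_state(): the state, without advancing time (a new reading comes with each control period).
- ctrl.read_camera(name): name is "scene" or "top"; returns the picture (400x640x3 uint8, red, green, blue); there is no depth.
- ctrl.camera_model(name): a dict with "intrinsics" (3x3 intrinsics, pixels), "cam_to_world" (4x4, takes a point from camera to world coordinates). Camera axes: x right, y up, looking along -z (the intrinsics and any distortion apply to the point x, -y, -z); pixel columns grow to the right and rows downward; lengths in m; the calibration is good to about 2 mm. A picture is of the moment at which its call begins. camera_model takes no time and is no camera call.
- ctrl.sign_off(): hands the job in; it is judged then, once.
The state is a dict: "time": time; "qpos": joint angles; "dq": joint speeds; "joint_efforts": joint torques, N m; "eef_pos": TCP position; "tcp_rot": TCP orientation; "contact_force": force on the tool from outside, world axes, zero at the start; "wrist_torque": the same for the moment, N m; "opening": opening from 0.0 (shut) to 1.0 (fully open); "finger_force": force on a finger pad.
Only numpy, scipy, OpenCV 4.12 (cv2) and the standard library are available. Lean on these libraries where they do the work, as an engineer would, in place of code of your own. Each camera call takes 0.05 s, during which the arm holds its last target. There are 200 camera calls.

## Working session

There is one attempt and no reset: what is moved stays moved. The work goes in short steps, Python scripts to look and compute and a tool call to move; the robot and the scene stay as the last step left them, time stands still between calls to the robot, and variables do not carry over. Pictures are saved under pics/ and viewed, at most 10 in all, crops included, and the job is handed in when it is done.

Besides the shell and the picture viewer there is one more tool, called after ">>>" in YAML: its name, and indented under it one key for each argument. move_arm: Moves the arm, as the interface text tells. Its arguments: {"type":"object","properties":{"plan":{"type":"array"},"force":{"type":"number"}},"required":["plan"]}

```bash
mkdir -p pics; ls; python3 - <<'E'
from plant import ctrl
import cv2,numpy as np
for n in("scene","top"):
    im=ctrl.read_camera(n); cv2.imwrite(f"pics/{n}0.png",im[:,:,::-1]); m=ctrl.camera_model(n); print(n,m)
s=ctrl.get_state();print(s)
E
```

```text
pics
scene {'intrinsics': array([[384.62942112,   0.        , 320.26663339],
       [  0.        , 384.62942112, 201.2094126 ],
       [  0.        ,   0.        ,   1.        ]]), 'cam_to_world': array([[ 0.09504759, -0.75091658,  0.65352142,  1.28915855],
       [ 0.99530682,  0.08367077, -0.04861623, -0.07333451],
       [-0.01817391,  0.65507518,  0.75534509,  0.89258438],
       [ 0.        ,  0.        ,  0.        ,  1.        ]])}
top {'intrinsics': array([[380.33593271,   0.        , 320.37493185],
       [  0.        , 380.33593271, 203.11628908],
       [  0.        ,   0.        ,   1.        ]]), 'cam_to_world': array([[-0.0112412 ,  0.99863359, -0.0510352 ,  0.49452487],
       [-0.9997664 , -0.01216687, -0.01786359, -0.01712978],
       [-0.01846012,  0.05082247,  0.99853708,  0.99669819],
       [ 0.        ,  0.        ,  0.        ,  1.        ]])}
{'time': 0.1, 'qpos': array([ 1.10001404e+00,  2.87122266e-01,  1.57803748e+00, -3.37652101e-08,
        1.27860715e+00, -1.49974979e-01]), 'dq': array([ 0.001349  , -0.00102765, -0.00198856, -0.00080144, -0.00194085,
       -0.00050766]), 'joint_efforts': array([ 9.63060961e-05, -4.07295406e+01, -2.93700135e+01, -1.29167038e-04,
        3.38059115e-03,  3.02776709e-05]), 'eef_pos': array([0.2125311 , 0.64003775, 0.23005165]), 'tcp_rot': array([ 1.59716590e-01,  9.87162311e-01, -1.03518110e-03, -3.32012227e-04]), 'contact_force': array([ 0.48070194, -0.31641238,  0.8059678 ]), 'wrist_torque': array([ 0.00030579, -0.02761578, -0.01246981]), 'finger_force': 0.0, 'opening': 0.9986792000948732}
```

View pics/scene0.png

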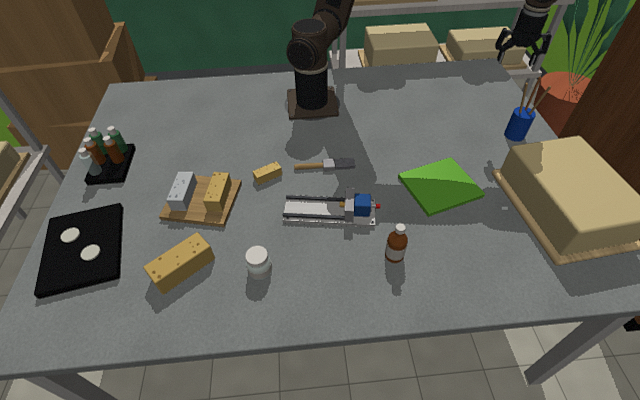

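View pics/top0.png

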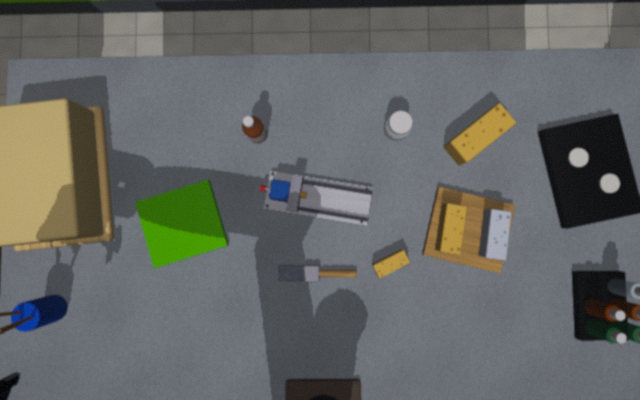

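Limestone look-alikes, as scene / top pixels:
- Small block: (268,172) / (391,264).
- Middle-sized block on the wooden board: (217,190) / (453,228).
- Large block: (180,262) / (480,133).

The one on the wooden board fits, because it is middle-sized and lies beside the grey marble. The rig is at top (318,196) with its stop on the left at (290,192). The green board is at (182,223). Next is an enlarged crop to confirm.

```bash
cat > h.py <<'E'
import numpy as np,cv2
from plant import ctrl
M={n:ctrl.camera_model(n) for n in("scene","top")}
def ray(n,p):
    T=M[n]["cam_to_world"];d=np.linalg.inv(M[n]["intrinsics"])@[p[0],p[1],1]
    return T[:3,3],T[:3,:3]@(d*[1,-1,-1])
def plane(n,p,z):
    o,d=ray(n,p);return o+d*(z-o[2])/d[2]
def cross(p,q):  # scene px, top px -> point, gap
    a,d=ray("scene",p);b,e=ray("top",q)
    s,t=np.linalg.lstsq(np.c_[d,-e],b-a,rcond=None)[0]
    P,Q=a+s*d,b+t*e
    return (P+Q)/2,np.linalg.norm(P-Q)
def proj(n,P):
    T=M[n]["cam_to_world"];c=T[:3,:3].T@(np.asarray(P)-T[:3,3])*[1,-1,-1]
    u=M[n]["intrinsics"]@c;return u[:2]/u[2]
E
python3 - <<'E'
from h import *
s=cv2.imread("pics/scene0.png");t=cv2.imread("pics/top0.png")
a=cv2.resize(s[150:250,150:390],None,fx=3.3,fy=3,interpolation=3)
a=cv2.resize(s[155:235,155:255],(400,320),interpolation=3);b=cv2.resize(t[180:280,415:520],(400,320),interpolation=3)
c=cv2.resize(s[175:235,275:390],(400,210),interpolation=3);d=cv2.resize(t[160:230,255:385],(400,210),interpolation=3)
cv2.imwrite("pics/c1.png",np.vstack([np.hstack([a,b]),np.hstack([c,d])]))
for n,i in(("scene",s),("top",t)):
    h=cv2.cvtColor(i,cv2.COLOR_BGR2HSV)
    for nm,lo,hi in(("yel",(19,120,60),(28,255,255)),("green",(40,150,60),(70,255,255)),("wood",(10,80,60),(19,255,255))):
        m=cv2.inRange(h,lo,hi);m=cv2.morphologyEx(m,cv2.MORPH_CLOSE,np.ones((3,3)))
        cs,_=cv2.findContours(m,0,2)
        for k in cs:
            if 150<cv2.contourArea(k)<9000:
                r=cv2.minAreaRect(k);ap=cv2.approxPolyDP(k,4,True)[:,0].tolist();print(n,nm,cv2.contourArea(k),np.round(r[0]),np.round(r[1]),round(r[2]),ap)
print(s[185,210:225:3].tolist(),cv2.cvtColor(t[228:229,440:470:3],40).tolist(),cv2.cvtColor(s[190:191,205:230:3],40).tolist())
E
```

```text
scene yel 2043.0 [180. 262.] [33. 67.] 56 [[198, 233], [144, 266], [162, 293], [213, 259]]
scene yel 758.5 [217. 193.] [22. 44.] 18 [[228, 173], [213, 173], [203, 199], [207, 213], [222, 211], [231, 183]]
scene yel 319.0 [267. 173.] [14. 28.] 67 [[276, 162], [253, 171], [258, 184], [281, 173], [274, 168]]
scene green 2789.5 [441. 185.] [49. 76.] 70 [[451, 158], [398, 175], [427, 215], [483, 196]]
scene green 276.0 [  4. 129.] [42. 17.] 67 [[0, 108], [0, 140], [20, 145], [6, 128], [10, 121]]
scene green 2645.0 [583.  38.] [54. 91.] 24 [[610, 0], [599, 12], [598, 0], [589, 0], [578, 36], [574, 20], [567, 34], [562, 19], [541, 65], [546, 71], [572, 70], [591, 77], [606, 51], [593, 57], [611, 28], [604, 35], [600, 32]]
scene wood 271.0 [397. 241.] [19. 18.] 11 [[393, 231], [387, 243], [400, 250], [406, 236]]
scene wood 1469.5 [199. 200.] [77. 48.] 6 [[159, 215], [223, 226], [240, 180], [228, 182], [222, 212], [206, 210], [202, 199], [210, 177], [195, 176], [187, 210], [171, 211], [166, 203]]
scene wood 1411.5 [555. 230.] [166.  59.] 27 [[492, 171], [554, 263], [639, 248], [638, 240], [56
[... 1378 characters left out ...]
8], [98, 167], [90, 170], [98, 177], [84, 181], [89, 173], [82, 175], [77, 166], [76, 178], [82, 177], [89, 191], [80, 186], [76, 201], [92, 196], [87, 193], [94, 185], [88, 183], [98, 179], [103, 229], [88, 237], [81, 229], [75, 239], [44, 240], [28, 248], [24, 243], [16, 250], [13, 244], [21, 250], [110, 240]]
[[93, 156, 184], [91, 155, 182], [85, 144, 172], [94, 156, 184], [98, 162, 188]] [[[21, 136, 62], [21, 159, 120], [21, 169, 184], [22, 169, 181], [21, 166, 183], [22, 173, 170], [22, 165, 185], [21, 161, 185], [19, 150, 155], [17, 138, 155]]] [[[18, 114, 148], [21, 125, 183], [21, 126, 180], [21, 128, 182], [21, 126, 184], [21, 122, 188], [21, 147, 83], [20, 129, 73], [18, 116, 92]]]
```

View pics/c1.png

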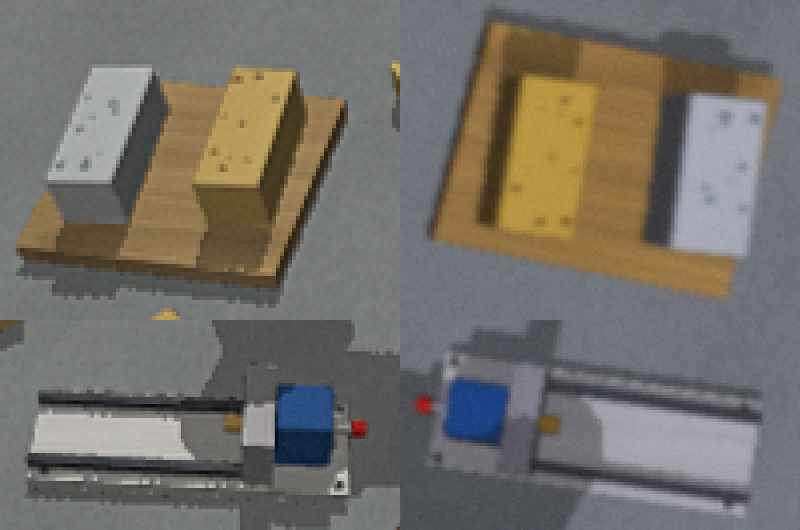

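The crop confirms the target: the yellow speckled block on the wooden board, with its bright top face at about scene (217,184) and top (453,228), and the marble beside it. The rig's rails, brass tip and blue housing are also clear. Next I measure them.

```bash
python3 - <<'E'
from h import *
I={n:cv2.imread(f"pics/{n}0.png") for n in M}
def blobs(n,lo,hi,roi,amin,k=1):
    x0,y0,x1,y1=roi;h=cv2.cvtColor(I[n],40)[y0:y1,x0:x1]
    m=cv2.inRange(h,lo,hi)
    if k>1:m=cv2.morphologyEx(m,cv2.MORPH_CLOSE,np.ones((k,k)))
    o=[]
    for c in cv2.findContours(m,0,1)[0]:
        if cv2.contourArea(c)>=amin:
            c=c+np.array([x0,y0]);mm=cv2.moments(c);o.append((mm['m00'],np.array([mm['m10'],mm['m01']])/mm['m00'],cv2.boxPoints(cv2.minAreaRect(c)),cv2.approxPolyDP(c,3,True)[:,0].tolist()))
    return sorted(o,key=lambda a:-a[0])
R=np.round
ls=blobs("scene",(19,100,140),(26,255,255),(195,160,240,220),100,3)[0]
lt=blobs("top",(19,100,130),(26,255,255),(430,195,470,262),100,3)[0]
for a in(ls,lt):print("lime",a[0],a[1],R(a[2],1).tolist(),a[3])
P,g=cross(ls[1],lt[1]);print("lime top",R(P,4),g)
for p in lt[2]:print(" top corner",R(plane("top",p,P[2]),4))
for p in ls[3]:print(" sc corner",R(plane("scene",p,P[2]),4))
gs=blobs("scene",(40,150,60),(70,255,255),(390,150,490,222),500,3)[0];gt=blobs("top",(40,150,60),(70,255,255),(130,175,235,275),500,3)[0]
print("green",*[R(plane("top",p,.018),3) for p in gt[2]],R(cross(gs[1],gt[1])[0],4),R(plane("top",gt[1],.018),4))
q=[[451,158],[398,175],[427,215],[483,196]];w=[[154,267],[227,244],[207,180],[136,202]]
for a,b in zip(q,[w[1],w[2],w[3],w[0]]):
    pass
for cyc in range(4):print(cyc,[ (R(cross(a,w[(i+cyc)%4])[0],3).tolist(),round(cross(a,w[(i+cyc)%4])[1],3)) for i,a in enumerate(q)])
for nm,lo,hi,a in(("blue",(105,120,50),(125,255,255),50),("red",(0,180,90),(8,255,255),4),("brass",(14,90,60),(26,255,255),6),("dark",(0,0,0),(180,90,62),40)):
    for n,roi in(("scene",(278,180,388,228)),("top",(258,165,378,228))):
        for b in blobs(n,lo,hi,roi,a)[:4]:print(nm,n,b[0],R(b[1],1),R(b[2],1).tolist())
E
```

```text
lime 456.5 [214.79262505 186.45381526] [[198.6999969482422, 198.89999389648438], [209.39999389648438, 166.8000030517578], [228.0, 173.0], [217.3000030517578, 205.10000610351562]] [[228, 173], [214, 172], [205, 180], [202, 200], [219, 200]]
lime 1008.5 [453.82614444 229.03553132] [[439.6000061035156, 252.8000030517578], [446.8999938964844, 201.39999389648438], [470.5, 204.8000030517578], [463.1000061035156, 256.20001220703125]] [[448, 203], [440, 252], [459, 255], [467, 229], [467, 207]]
lime top [ 0.475  -0.3268  0.0588] 0.001478897886310557
 top corner [ 0.4176 -0.2898  0.0588]
 top corner [ 0.5428 -0.3111  0.0588]
 top corner [ 0.5339 -0.3682  0.0588]
 top corner [ 0.4089 -0.3466  0.0588]
 sc corner [ 0.4217 -0.2916  0.0588]
 sc corner [ 0.4123 -0.3352  0.0588]
 sc corner [ 0.4441 -0.3596  0.0588]
 sc corner [ 0.5252 -0.3601  0.0588]
 sc corner [ 0.5307 -0.3108  0.0588]
green [0.553 0.486 0.018] [0.61  0.291 0.018] [0.441 0.239 0.018] [0.384 0.432 0.018] [0.4963 0.3667 0.0011] [0.4964 0.3613 0.018 ]
0 [([0.384, 0.435, 0.01], np.float64(0.001)), ([0.442, 0.243, 0.009], np.float64(0.
[... 873 characters left out ...]
, 201.10000610351562]]
red scene 9.0 [377.5 205.5] [[376.0, 204.0], [379.0, 204.0], [379.0, 207.0], [376.0, 207.0]]
red top 5.5 [262.1 187.6] [[261.0, 186.0], [263.0, 186.0], [263.0, 189.0], [261.0, 189.0]]
brass scene 18.0 [341.9 203.6] [[340.0, 201.0], [344.0, 201.0], [344.0, 206.0], [340.0, 206.0]]
brass top 22.0 [302.7 194.3] [[300.0, 192.0], [306.0, 192.0], [306.0, 197.0], [300.0, 197.0]]
dark scene 72.0 [323.4 198.7] [[285.8999938964844, 200.0], [286.0, 196.0], [345.0, 197.10000610351562], [344.8999938964844, 201.10000610351562]]
dark scene 48.5 [311.8 217. ] [[282.79998779296875, 217.8000030517578], [283.0, 213.0], [345.20001220703125, 216.10000610351562], [345.0, 220.89999389648438]]
```

```bash
python3 - <<'E'
from h import *
I={n:cv2.imread(f"pics/{n}0.png") for n in M};R=np.round
def line(n,c0,c1,r0,r1,guess=None):
    g=cv2.GaussianBlur(cv2.cvtColor(I[n],6),(0,0),.7).astype(float);c=np.arange(c0,c1);y=[]
    pts=[]
    for k in c:
        a=int(r0+(r1-r0)*(k-c0)/(c1-c0));v=g[a-5:a+6,k];w=np.clip(np.median(v)-5-v,0,None)
        if w.sum()>5: pts.append((k,a-5+(w*np.arange(11)).sum()/w.sum()))
    f=cv2.fitLine(np.float32(pts),cv2.DIST_HUBER,0,.01,.01).ravel()
    s=f[1]/f[0];res=np.array([p[1]-f[3]-s*(p[0]-f[2]) for p in pts])
    return lambda x:(x,f[3]+s*(x-f[2])),res.std()
L={}
for nm,n,a in(("up","top",(310,368,182,187)),("lo","top",(310,364,208,216)),("far","scene",(290,340,198,199)),("near","scene",(287,340,215,218))):
    f,s=line(n,*a);A,B=plane(n,f(a[0]),.024),plane(n,f(a[1]),.024);L[nm]=A,B
    print(nm,R(f(a[0]),1),R(f(a[1]),1),round(s,2),R(A,4),R(B,4),"ang",np.degrees(np.arctan2((A-B)[1],(A-B)[0])).round(2))
def axis(p,q):
    d=sum((L[k][0]-L[k][1])*(1) for k in(p,q));d/=np.linalg.norm(d);c=sum(sum(L[k]) for k in(p,q))/4;n=np.array([-d[1],d[0],0])
    print(R(d,3),R(c,4),"sep",round(abs(n@(sum(L[p])-sum(L[q]))/2),4),np.degrees(np.arctan2(d[1],d[0])))
axis("up","lo")
axis("far","near")
for nm,s,t in(("red",(377.5,205.5),(262.1,187.6)),("brass",(341.9,203.6),(302.7,194.3))):
    print(nm,R(cross(s,t)[0],4),R(plane("scene",s,.038),4),R(plane("top",t,.038),4))
# rail ends & brass profile; block edges
for n,rc in(("top",None),):
    print("top bed row",cv2.cvtColor(I[n],6)[201,300:378].tolist())
print("scene bed row",cv2.cvtColor(I["scene"],6)[208,278:350].tolist())
# limestone: long edges, top view, by bright-yellow run limits per row
for n,rows in(("top",range(208,250,2)),("scene",range(176,198,2))):
    h=cv2.cvtColor(I[n],40).astype(int);x0=430 if n=="top" else 195;o=[]
    for r in rows:
        s=h[r,x0:x0+45];m=(s[:,0]>=20)&(s[:,0]<=26)&(s[:,2]>135)
        c=np.where(m)[0]+x0;o.append((r,c.min(),c.max()))
    o=np.array(o,float);l=np.polyfit(o[:,0],o[:,1]-.5,1);r=np.polyfit(o[:,0],o[:,2]+.5,1)
    for nm,f in(("l",l),("r",r)):
        a,b=[plane(n,(np.polyval(f,q),q),.066) for q in(o[0,0],o[-1,0])];print(n,nm,R(a,4),R(b,4),np.degrees(np.arctan2((a-b)[1],(a-b)[0])).round(1))
print("col",cv2.cvtColor(I["top"],40)[196:262,453,2].tolist())
E
```

```text
up [310. 182.] [368.  190.7] 0.33 [0.5989 0.0263 0.024 ] [ 0.5746 -0.122   0.024 ] ang 80.7
lo [310.  209.3] [364.  218.3] 0.22 [0.5288 0.027  0.024 ] [ 0.504  -0.1106  0.024 ] ang 79.78
far [290.  197.4] [340.  199.4] 0.16 [ 0.5124 -0.1069  0.024 ] [0.5369 0.0421 0.024 ] ang -99.34
near [287.  215.3] [340. 218.] 0.15 [ 0.5807 -0.1186  0.024 ] [0.6077 0.0329 0.024 ] ang -100.09
[0.169 0.986 0.   ] [ 0.5516 -0.0448  0.024 ] sep 0.0703 80.25754510769833
[-0.169 -0.986 -0.   ] [ 0.5594 -0.0376  0.024 ] sep 0.0703 -99.71942770656766
red [0.5846 0.1463 0.0381] [0.5846 0.1453 0.038 ] [0.5847 0.1474 0.038 ]
brass [0.5663 0.044  0.0384] [0.566  0.0436 0.038 ] [0.5664 0.0445 0.038 ]
top bed row [99, 109, 113, 115, 113, 115, 117, 113, 112, 117, 116, 112, 116, 116, 111, 117, 115, 114, 113, 118, 131, 155, 164, 166, 163, 161, 164, 164, 165, 167, 167, 164, 168, 165, 166, 166, 168, 166, 168, 167, 167, 166, 172, 165, 166, 168, 169, 166, 167, 167, 167, 168, 165, 165, 166, 166, 170, 167, 165, 164, 167, 167, 167, 166, 166, 165, 163, 166, 164, 153, 142, 126, 117, 116, 117, 116, 113, 117]
scene bed row [
[... 248 characters left out ...]
 103, 108, 108, 109, 109, 110, 106, 106, 106, 108, 109, 108, 111, 111, 111, 105, 122, 174, 158, 159, 156, 160]
top l [ 0.5265 -0.3064  0.066 ] [ 0.4297 -0.2898  0.066 ] -9.8
top r [ 0.5259 -0.356   0.066 ] [ 0.4292 -0.339   0.066 ] -10.0
scene l [ 0.4364 -0.3396  0.066 ] [ 0.5167 -0.3539  0.066 ] 169.9
scene r [ 0.4419 -0.2913  0.066 ] [ 0.5221 -0.3056  0.066 ] 169.9
col [105, 100, 101, 98, 93, 93, 98, 111, 147, 170, 185, 188, 185, 183, 184, 182, 182, 181, 179, 179, 185, 185, 183, 186, 185, 182, 184, 184, 184, 184, 186, 182, 180, 175, 181, 185, 185, 185, 186, 184, 186, 182, 183, 185, 182, 185, 182, 181, 184, 182, 182, 179, 172, 171, 174, 181, 176, 162, 145, 144, 144, 147, 153, 152, 147, 139]
```

```bash
python3 - <<'E'
from h import *
R=np.round;a=np.radians(80.25);u=np.array([np.cos(a),np.sin(a),0]);n=np.array([-u[1],u[0],0])
for nm,c,p,z,rx in(("bedend","top",(370,201),.014,-140),("bedend","scene",(284.6,208),.014,-140),("brass tip","top",(306.5,195),.038,24),("brass tip","scene",(339.5,203.6),.038,24)):
    P=plane(c,p,z);print(nm,c,R(P,4),"rig0 u=",round(P@u-rx/1000,4))
P0=u*.107+n*-.5513;print(P0)
for r in(-55,-20,0):print(r,R(P0+u*r/1000,4))
for rx,y,z in((24,0,38),(-140,0,14),(40,45,64),(40,-45,64)):
    Q=P0+u*rx/1e3+n*y/1e3;Q[2]=z/1e3;print(rx,y,R(proj("top",Q),1),R(proj("scene",Q),1))
print("lime",R(plane("top",(453.3,228.8),.066),4))
c=np.array([.4775,-.3225]) ;c=plane("top",(453.3,228.8),.066)[:2]
b=np.radians(-10)
for sx in(-60,60):
  for sy in(-25,25):
    Q=np.r_[c+[sx/1e3*np.cos(b)-sy/1e3*np.sin(b),sx/1e3*np.sin(b)+sy/1e3*np.cos(b)],.066];print(R(proj("top",Q),1),R(proj("scene",Q),1))
E
```

```text
bedend top [ 0.5487 -0.1278  0.014 ] rig0 u= 0.107
bedend scene [ 0.5439 -0.1252  0.014 ] rig0 u= 0.1087
brass tip top [0.5645 0.0349 0.038 ] rig0 u= 0.106
brass tip scene [0.5652 0.0367 0.038 ] rig0 u= 0.1079
[0.56145745 0.01209212 0.        ]
-55 [ 0.5521 -0.0421  0.    ]
-20 [ 0.5581 -0.0076  0.    ]
0 [0.5615 0.0121 0.    ]
24 0 [306.2 194.6] [339.2 203.7]
-140 0 [369.3 205.2] [284.3 206.4]
40 45 [296.2 210.9] [345.5 186.6]
40 -45 [302.1 174.8] [344.4 210.1]
lime [ 0.4758 -0.3224  0.066 ]
[460. 255.] [213.  170.4]
[439.4 251.6] [228.9 171.1]
[467.1 206.1] [202.1 199.7]
[446.7 202.8] [219.1 200.5]
```

>>> move_arm:
  plan:
    - {"x":-0.04,"y":-0.03}
    - {"x":-0.08,"y":-0.06}
    - {"x":-0.12,"y":-0.09}
    - {"x":-0.16,"y":-0.12}
    - {"x":-0.2,"y":-0.15}

```text
validation failed for argument at $.pl...
```

>>> move_arm:
  plan:
    - {"x":-0.04,"y":-0.03}
    - {"x":-0.08,"y":-0.06}
    - {"x":-0.12,"y":-0.09}
    - {"x":-0.16,"y":-0.12}
    - {"x":-0.2,"y":-0.15}

```text
validation failed for argument at $.pl...
```

>>> move_arm:
  plan:
    - {"x":-0.03,"y":-0.04}
    - {"x":-0.05,"y":-0.08}
    - {"x":-0.07,"y":-0.12}
    - {"x":-0.09,"y":-0.16}
    - {"x":-0.1,"y":-0.2}

```text
validation failed for argument at $.pl...
```

>>> move_arm:
  plan:
    - {"x":-0.04,"y":-0.03,"z":0,"yaw":0,"fingers":0}
    - {"x":-0.08,"y":-0.06,"z":0,"yaw":0,"fingers":0}
    - {"x":-0.12,"y":-0.09,"z":0,"yaw":0,"fingers":0}
    - {"x":-0.16,"y":-0.12,"z":0,"yaw":0,"fingers":0}
    - {"x":-0.2,"y":-0.15,"z":0,"yaw":0,"fingers":0}

```text
time: 0.6
eef_pos: [0.3558, 0.4333, 0.2308]
tcp_rot: [0.159, 0.987, -0.0, -0.0]
contact_force: [0.7, -0.2, 0.1]
opening: 1.002
finger_force: 0.0
```

>>> move_arm:
  plan:
    - {"x":-0.04,"y":-0.03,"z":0,"yaw":0,"fingers":0}
    - {"x":-0.08,"y":-0.06,"z":0,"yaw":0,"fingers":0}
    - {"x":-0.12,"y":-0.09,"z":0,"yaw":0,"fingers":0}
    - {"x":-0.16,"y":-0.12,"z":0,"yaw":0,"fingers":0}
    - {"x":-0.2,"y":-0.15,"z":0,"yaw":0,"fingers":0}

```text
time: 1.1
eef_pos: [0.4983, 0.2278, 0.231]
tcp_rot: [0.16, 0.987, -0.0, -0.0]
contact_force: [1.4, 0.4, 0.2]
opening: 0.999
finger_force: 0.0
```

>>> move_arm:
  plan:
    - {"x":-0.02,"y":-0.045,"z":0,"yaw":0,"fingers":0}
    - {"x":-0.04,"y":-0.09,"z":0,"yaw":0,"fingers":0}
    - {"x":-0.06,"y":-0.135,"z":0,"yaw":0,"fingers":0}
    - {"x":-0.07,"y":-0.18,"z":0,"yaw":0,"fingers":0}
    - {"x":-0.08,"y":-0.225,"z":0,"yaw":0,"fingers":0}

```text
time: 1.6
eef_pos: [0.5022, -0.0109, 0.2309]
tcp_rot: [0.16, 0.987, 0.0, -0.0]
contact_force: [1.3, 0.3, 0.3]
opening: 1.001
finger_force: 0.0
```

>>> move_arm:
  plan:
    - {"x":-0.01,"y":-0.045,"z":0,"yaw":0,"fingers":0}
    - {"x":-0.02,"y":-0.09,"z":0,"yaw":0,"fingers":0}
    - {"x":-0.03,"y":-0.135,"z":0,"yaw":0,"fingers":0}
    - {"x":-0.04,"y":-0.18,"z":0,"yaw":0,"fingers":0}
    - {"x":-0.05,"y":-0.225,"z":0,"yaw":0,"fingers":0}

```text
time: 2.1
eef_pos: [0.4785, -0.2399, 0.2309]
tcp_rot: [0.16, 0.987, 0.0, -0.0]
contact_force: [1.4, -0.4, 1.0]
opening: 0.998
finger_force: 0.0
```

>>> move_arm:
  plan:
    - {"x":-0.012,"y":-0.04,"z":0.01,"yaw":-0.07,"fingers":0}
    - {"x":-0.0234,"y":-0.0792,"z":0.03,"yaw":-0.147,"fingers":0}
    - {"x":-0.0234,"y":-0.0792,"z":0.07,"yaw":-0.147,"fingers":0}
    - {"x":-0.0234,"y":-0.0792,"z":0.12,"yaw":-0.147,"fingers":0}
    - {"x":-0.0234,"y":-0.0792,"z":0.12,"yaw":-0.147,"fingers":0}

```text
time: 2.6
eef_pos: [0.4717, -0.3169, 0.1028]
tcp_rot: [0.087, 0.996, 0.005, -0.007]
contact_force: [-1.1, 1.2, -0.9]
opening: 0.996
finger_force: 0.0
```

```bash
python3 - <<'E'
from h import *
s=ctrl.get_state();print(s['eef_pos'],s['tcp_rot'],s['qpos'],s['contact_force'])
a=cv2.cvtColor(ctrl.read_camera("scene"),4)[120:245,140:270];b=cv2.cvtColor(ctrl.read_camera("top"),4)[170:290,400:530]
cv2.imwrite("pics/g1.png",np.hstack([cv2.resize(a,(400,385)),cv2.resize(b,(400,385))]))
E
```

```text
[ 0.47165257 -0.31690017  0.10284516] [ 0.0872864   0.99614518  0.00549474 -0.00675763] [-7.70128513e-01  2.03972873e-01  1.92777611e+00 -8.08034633e-07
  1.02726315e+00 -2.16612254e+00] [-1.07012922  1.22431359 -0.90604296]
```

View pics/g1.png

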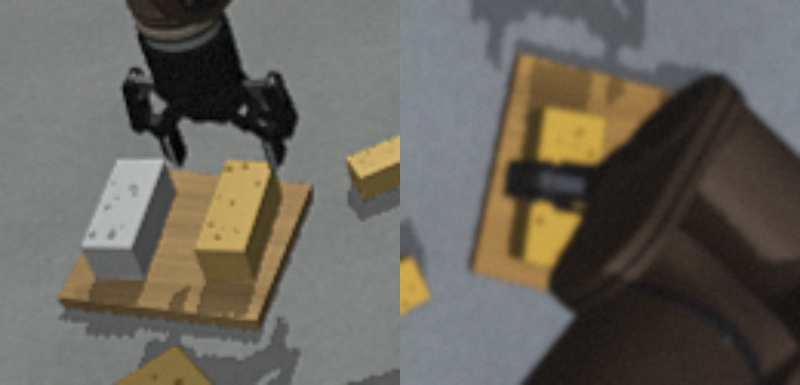

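The fingers hang above the limestone (crop left (235,175), right (560,185)), with the marble clear of them. I'll check that the arm has settled.

```bash
cat > st.py <<'E'
from plant import ctrl;import numpy as np
s=ctrl.get_state();q=s['tcp_rot'];print(s['time'],s['eef_pos'].round(4),q.round(4),"xang",np.degrees(2*np.arctan2(q[1],q[0])).round(2),s['contact_force'].round(2),s['opening'],s['finger_force'])
E
python3 st.py
```

```text
2.7 [ 0.476  -0.3202  0.1107] [ 8.670e-02  9.962e-01  9.000e-04 -1.200e-03] xang 170.05 [ 0.13 -0.21  0.3 ] 1.0005169832488043 0.0
```

>>> move_arm:
  plan:
    - {"x":0,"y":0,"z":0.02,"yaw":0,"fingers":0}
    - {"x":0,"y":0,"z":0.04,"yaw":0,"fingers":0}
    - {"x":0,"y":0,"z":0.06,"yaw":0,"fingers":0}
    - {"x":0,"y":0,"z":0.078,"yaw":0,"fingers":0}
    - {"x":0,"y":0,"z":0.078,"yaw":0,"fingers":0}

```text
time: 3.2
eef_pos: [0.4771, -0.3209, 0.0344]
tcp_rot: [0.086, 0.996, -0.0, 0.0]
contact_force: [0.8, 1.3, -0.3]
opening: 1.001
finger_force: 0.0
```

>>> move_arm:
  plan:
    - {"x":0,"y":0,"z":0,"yaw":0,"fingers":0.3}
    - {"x":0,"y":0,"z":0,"yaw":0,"fingers":0.5}
    - {"x":0,"y":0,"z":0,"yaw":0,"fingers":0.6}
    - {"x":0,"y":0,"z":0,"yaw":0,"fingers":0.7}
    - {"x":0,"y":0,"z":0,"yaw":0,"fingers":0.8}
  force: 50

```text
time: 3.7
eef_pos: [0.4781, -0.3224, 0.0361]
tcp_rot: [0.087, 0.996, -0.002, 0.002]
contact_force: [-0.1, -0.7, 5.8]
opening: 0.581
finger_force: 55.1
```

>>> move_arm:
  plan:
    - {"x":0,"y":0,"z":0,"yaw":0,"fingers":1}
    - {"x":0,"y":0,"z":0,"yaw":0,"fingers":1}
    - {"x":0,"y":0,"z":0,"yaw":0,"fingers":1}
    - {"x":0,"y":0,"z":0,"yaw":0,"fingers":1}

```text
time: 4.1
eef_pos: [0.478, -0.3224, 0.0361]
tcp_rot: [0.087, 0.996, -0.002, 0.002]
contact_force: [-1.3, -0.6, 5.9]
opening: 0.576
finger_force: 55.1
```

```bash
python3 st.py
```

```text
4.1 [ 0.478  -0.3224  0.0361] [ 0.0866  0.9962 -0.0016  0.0018] xang 170.06 [-1.34 -0.56  5.93] 0.5758517672176109 55.07164478302002
```

>>> move_arm:
  plan:
    - {"x":0,"y":0,"z":-0.01,"yaw":0,"fingers":1}
    - {"x":0,"y":0,"z":-0.03,"yaw":0,"fingers":1}
    - {"x":0,"y":0,"z":-0.06,"yaw":0,"fingers":1}
    - {"x":0,"y":0,"z":-0.09,"yaw":0,"fingers":1}
    - {"x":0,"y":0,"z":-0.12,"yaw":0,"fingers":1}
  force: 60

```text
time: 4.6
eef_pos: [0.4753, -0.3196, 0.1531]
tcp_rot: [0.087, 0.996, 0.001, -0.001]
contact_force: [0.5, 0.5, -4.0]
opening: 0.578
finger_force: 63.6
```

>>> move_arm:
  plan:
    - {"x":-0.003,"y":0.03,"z":0,"yaw":0,"fingers":1}
    - {"x":-0.006,"y":0.06,"z":0,"yaw":0,"fingers":1}
    - {"x":-0.01,"y":0.11,"z":0,"yaw":0,"fingers":1}
    - {"x":-0.014,"y":0.16,"z":0,"yaw":0,"fingers":1}
    - {"x":-0.018,"y":0.2,"z":0,"yaw":0,"fingers":1}

```text
time: 5.1
eef_pos: [0.5275, -0.1239, 0.1521]
tcp_rot: [0.087, 0.996, 0.001, -0.002]
contact_force: [0.8, -0.8, -4.2]
opening: 0.578
finger_force: 63.9
```

>>> move_arm:
  plan:
    - {"x":-0.0015,"y":0.02,"z":0,"yaw":0.14,"fingers":1}
    - {"x":-0.003,"y":0.04,"z":0,"yaw":0.28,"fingers":1}
    - {"x":-0.0045,"y":0.06,"z":0,"yaw":0.42,"fingers":1}
    - {"x":-0.006,"y":0.08,"z":0,"yaw":0.56,"fingers":1}
    - {"x":-0.0065,"y":0.0889,"z":0,"yaw":0.7,"fingers":1}

```text
time: 5.6
eef_pos: [0.5493, -0.0384, 0.1521]
tcp_rot: [0.425, 0.905, 0.0, -0.002]
contact_force: [-0.1, -0.5, -4.8]
opening: 0.575
finger_force: 64.0
```

>>> move_arm:
  plan:
    - {"x":0,"y":0,"z":0,"yaw":0.14,"fingers":1}
    - {"x":0,"y":0,"z":0,"yaw":0.28,"fingers":1}
    - {"x":0,"y":0,"z":0,"yaw":0.42,"fingers":1}
    - {"x":0,"y":0,"z":0,"yaw":0.56,"fingers":1}
    - {"x":0,"y":0,"z":0,"yaw":0.7,"fingers":1}

```text
time: 6.1
eef_pos: [0.5491, -0.04, 0.152]
tcp_rot: [0.71, 0.704, -0.001, -0.002]
contact_force: [0.2, -1.2, -4.9]
opening: 0.575
finger_force: 64.1
```

>>> move_arm:
  plan:
    - {"x":0,"y":0,"z":0,"yaw":0.1,"fingers":1}
    - {"x":0,"y":0,"z":0,"yaw":0.167,"fingers":1}
    - {"x":0,"y":0,"z":0,"yaw":0.167,"fingers":1}
    - {"x":0,"y":0,"z":0,"yaw":0.167,"fingers":1}

```text
time: 6.5
eef_pos: [0.5497, -0.0402, 0.1525]
tcp_rot: [0.764, 0.645, -0.001, -0.001]
contact_force: [0.4, 0.9, -5.0]
opening: 0.573
finger_force: 64.0
```

```bash
python3 st.py; python3 - <<'E'
from h import *
a=cv2.cvtColor(ctrl.read_camera("scene"),4)[110:240,250:400];b=cv2.cvtColor(ctrl.read_camera("top"),4)[140:270,240:390]
cv2.imwrite("pics/g2.png",np.hstack([cv2.resize(a,(400,347)),cv2.resize(b,(400,347))]))
E
python3 st.py
```

```text
6.5 [ 0.5497 -0.0402  0.1525] [ 7.641e-01  6.451e-01 -6.000e-04 -9.000e-04] xang 80.34 [ 0.45  0.91 -4.96] 0.5728642069846464 64.01871800422668
6.6 [ 0.5501 -0.0404  0.1529] [ 7.643e-01  6.449e-01 -3.000e-04 -5.000e-04] xang 80.32 [-0.42  0.43 -4.39] 0.5762217924088928 64.01837825775146
```

View pics/g2.png

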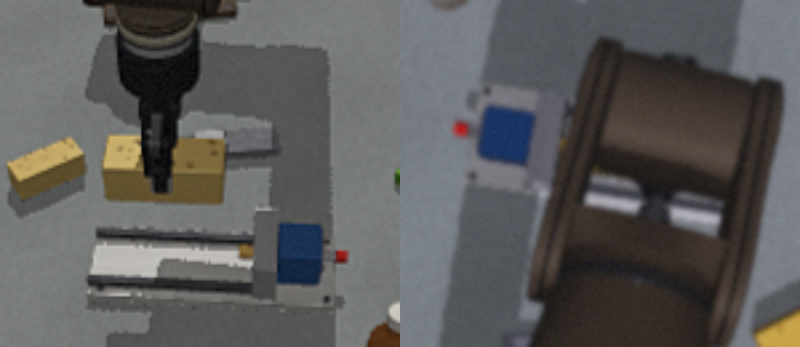

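The block is held level above the rig (left crop, (165,170)). The rails below it are clear, and the plunger at (246,251) is ahead of it. I'll shift sideways, lower partway and check.

>>> move_arm:
  plan:
    - {"x":-0.003,"y":0.001,"z":0.02,"yaw":0,"fingers":1}
    - {"x":-0.006,"y":0.002,"z":0.05,"yaw":0,"fingers":1}
    - {"x":-0.006,"y":0.002,"z":0.08,"yaw":0,"fingers":1}
    - {"x":-0.006,"y":0.002,"z":0.097,"yaw":0,"fingers":1}
    - {"x":-0.006,"y":0.002,"z":0.097,"yaw":0,"fingers":1}

```text
time: 7.1
eef_pos: [0.5487, -0.0461, 0.0529]
tcp_rot: [0.764, 0.645, -0.002, -0.003]
contact_force: [-1.8, 0.6, -4.7]
opening: 0.575
finger_force: 63.8
```

```bash
python3 - <<'E'
from h import *
im=ctrl.read_camera("scene");a=cv2.cvtColor(im,4)[150:240,260:395]
cv2.imwrite("pics/g3.png",cv2.resize(a,(780,520),interpolation=2))
u=np.array([.1694,.9856,0]);n=np.array([-.9856,.1694,0]);P0=u*.107+n*-.5513
s=ctrl.get_state()['eef_pos'];print(s,"rig",(s-P0)@u,(s-P0)@n)
h=cv2.cvtColor(im,41).astype(int)
m=cv2.inRange(cv2.cvtColor(im,41),(17,80,50),(28,255,255))[165:225,280:360]
for c in cv2.findContours(m,0,1)[0]:
    if cv2.contourArea(c)>40:print(cv2.contourArea(c),(cv2.approxPolyDP(c,2,True)[:,0]+[280,165]).tolist())
E
python3 st.py
```

```text
[ 0.55034349 -0.04644911  0.05496961] rig -0.05956315265674989 0.0010701541453425577
669.0 [[291, 186], [291, 208], [330, 209], [330, 187], [315, 187], [314, 206], [309, 207], [302, 199], [302, 187]]
7.15 [ 0.5503 -0.0464  0.055 ] [ 0.7644  0.6447 -0.001  -0.0015] xang 80.28 [ 0.84  0.59 -3.6 ] 0.576115710386346 63.83418560028076
```

View pics/g3.png

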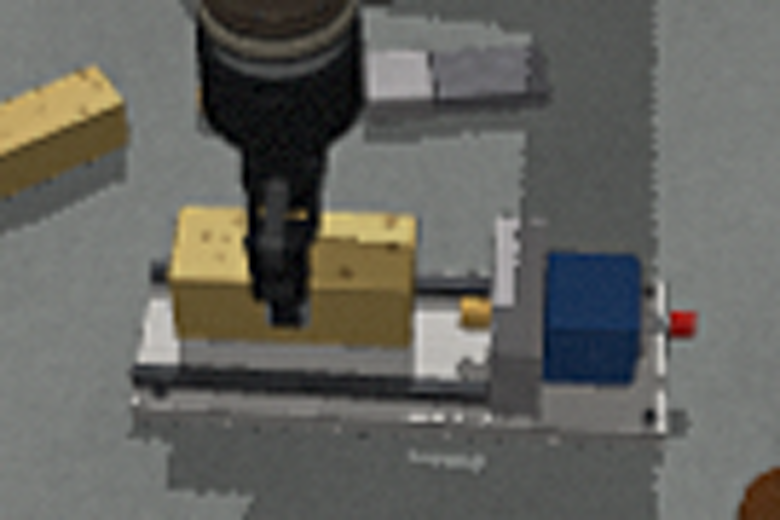

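The block hangs straight between the rails, with its front end about 50 crop px short of the plunger. I'll check numerically the lateral position of its near lower edge.

```bash
python3 - <<'E'
from h import *
u=np.array([.1694,.9856,0]);n=np.array([-.9856,.1694,0]);P0=u*.107+n*-.5513
for c in((180,338),(412,346)):
    P=plane("scene",(260+c[0]*135/780,150+c[1]*90/520),.0365);print((P-P0)@u,(P-P0)@n)
for c in((418,216),(412,281),(168,278)):
    P=plane("scene",(260+c[0]*135/780,150+c[1]*90/520),.0845);print((P-P0)@u,(P-P0)@n)
s=ctrl.get_state()['eef_pos'];print(s,"rig",(s-P0)@u,(s-P0)@n)
E
```

```text
-0.1144002696550864 -0.02526878306643201
0.002257872943684727 -0.023496578862241425
0.0025888193243231578 0.02063716503578581
0.002029562551496355 -0.022435831695544323
-0.11635178019209631 -0.02748867503049983
[ 0.55034349 -0.04644911  0.05496961] rig -0.05956315265674989 0.0010701541453425577
```

>>> move_arm:
  plan:
    - {"x":0,"y":0,"z":0.008,"yaw":0,"fingers":1}
    - {"x":0,"y":0,"z":0.015,"yaw":0,"fingers":1}
    - {"x":0,"y":0,"z":0.018,"yaw":0,"fingers":1}
    - {"x":0,"y":0,"z":0.02,"yaw":0,"fingers":1}
    - {"x":0,"y":0,"z":0.021,"yaw":0,"fingers":1}

```text
time: 7.65
eef_pos: [0.5516, -0.0468, 0.0354]
tcp_rot: [0.765, 0.645, 0.0, 0.0]
contact_force: [-0.4, -0.0, -4.5]
opening: 0.576
finger_force: 64.1
```

```bash
python3 st.py
```

```text
7.65 [ 0.5516 -0.0468  0.0354] [7.645e-01 6.446e-01 1.000e-04 1.000e-04] xang 80.27 [-0.36 -0.01 -4.53] 0.5755786042613507 64.12873864173889
```

>>> move_arm:
  plan:
    - {"x":0,"y":0,"z":0.001,"yaw":0,"fingers":1}
    - {"x":0,"y":0,"z":0.002,"yaw":0,"fingers":1}
    - {"x":0,"y":0,"z":0.003,"yaw":0,"fingers":1}
    - {"x":0,"y":0,"z":0.003,"yaw":0,"fingers":1}

```text
time: 8.05
eef_pos: [0.5517, -0.0468, 0.0324]
tcp_rot: [0.765, 0.645, 0.0, 0.0]
contact_force: [-0.2, -0.2, -4.8]
opening: 0.569
finger_force: 64.2
```

>>> move_arm:
  plan:
    - {"x":0,"y":0,"z":0.001,"yaw":0,"fingers":1}
    - {"x":0,"y":0,"z":0.0015,"yaw":0,"fingers":1}
    - {"x":0,"y":0,"z":0.002,"yaw":0,"fingers":1}

```text
time: 8.35
eef_pos: [0.5518, -0.0468, 0.0321]
tcp_rot: [0.765, 0.645, -0.0, -0.0]
contact_force: [-5.3, 2.7, 10.9]
opening: 0.574
finger_force: 65.6
```

The block is on the bed, at the predicted height. I'll release it so that it settles, then regrip.

>>> move_arm:
  plan:
    - {"x":0,"y":0,"z":-0.001,"yaw":0,"fingers":1}
    - {"x":0,"y":0,"z":-0.001,"yaw":0,"fingers":0.3}
    - {"x":0,"y":0,"z":-0.001,"yaw":0,"fingers":0.3}
    - {"x":0,"y":0,"z":-0.001,"yaw":0,"fingers":0.3}
    - {"x":0,"y":0,"z":-0.001,"yaw":0,"fingers":0.3}

```text
time: 8.85
eef_pos: [0.5519, -0.0469, 0.0314]
tcp_rot: [0.765, 0.645, 0.0, 0.0]
contact_force: [-0.1, 0.2, -0.2]
opening: 0.698
finger_force: 0.0
```

```bash
python3 st.py;python3 - <<'E'
from h import *
im=ctrl.read_camera("scene");a=cv2.cvtColor(im,4)[150:240,260:395]
cv2.imwrite("pics/g4.png",cv2.resize(a,(780,520),interpolation=2))
E
```

```text
8.85 [ 0.5519 -0.0469  0.0314] [7.646e-01 6.445e-01 2.000e-04 3.000e-04] xang 80.26 [-0.12  0.23 -0.21] 0.6979756502279099 0.0
```

View pics/g4.png

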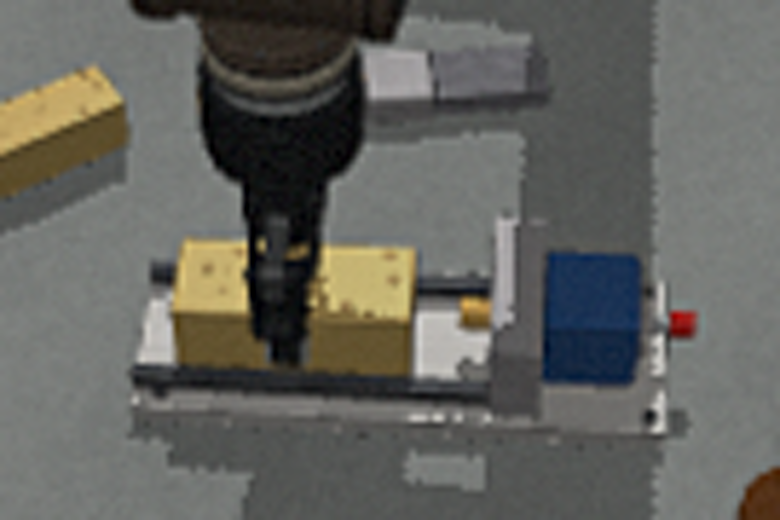

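The limestone lies flat between the rails, parallel to them and clear of the plunger (crop (295,305) and (475,312)). I'll regrip and slide it.

>>> move_arm:
  plan:
    - {"x":0,"y":0,"z":-0.002,"yaw":0,"fingers":0.3}
    - {"x":0,"y":0,"z":-0.002,"yaw":0,"fingers":0.6}
    - {"x":0,"y":0,"z":-0.002,"yaw":0,"fingers":1}
    - {"x":0,"y":0,"z":-0.002,"yaw":0,"fingers":1}
    - {"x":0,"y":0,"z":-0.002,"yaw":0,"fingers":1}
  force: 60

```text
time: 9.4
eef_pos: [0.5522, -0.047, 0.0339]
tcp_rot: [0.765, 0.645, 0.0, 0.001]
contact_force: [0.2, -0.0, 2.7]
opening: 0.575
finger_force: 65.1
```

>>> move_arm:
  plan:
    - {"x":0.004,"y":0,"z":-0.002,"yaw":0,"fingers":1}
    - {"x":0.008,"y":0,"z":-0.002,"yaw":0,"fingers":1}
    - {"x":0.012,"y":0,"z":-0.002,"yaw":0,"fingers":1}
    - {"x":0.016,"y":0,"z":-0.002,"yaw":0,"fingers":1}
    - {"x":0.02,"y":0,"z":-0.002,"yaw":0,"fingers":1}

```text
time: 9.9
eef_pos: [0.5543, -0.0264, 0.0346]
tcp_rot: [0.764, 0.645, -0.0, -0.001]
contact_force: [0.3, 0.8, -4.3]
opening: 0.571
finger_force: 64.4
```

>>> move_arm:
  plan:
    - {"x":0,"y":0,"z":0.001,"yaw":0,"fingers":1}
    - {"x":0,"y":0,"z":0.002,"yaw":0,"fingers":1}
    - {"x":0.003,"y":0,"z":0.002,"yaw":0,"fingers":1}
    - {"x":0.006,"y":0,"z":0.002,"yaw":0,"fingers":1}
    - {"x":0.009,"y":0,"z":0.002,"yaw":0,"fingers":1}

```text
time: 10.4
eef_pos: [0.557, -0.0198, 0.034]
tcp_rot: [0.764, 0.645, -0.001, 0.002]
contact_force: [-2.7, -6.5, 0.4]
opening: 0.575
finger_force: 65.0
```

>>> move_arm:
  plan:
    - {"x":0.002,"y":0,"z":0,"yaw":0,"fingers":1}
    - {"x":0.004,"y":0,"z":0,"yaw":0,"fingers":1}
    - {"x":0.006,"y":0,"z":0,"yaw":0,"fingers":1}
    - {"x":0.006,"y":0,"z":0,"yaw":0,"fingers":1}

```text
time: 10.8
eef_pos: [0.5579, -0.0144, 0.034]
tcp_rot: [0.764, 0.645, -0.001, 0.002]
contact_force: [-1.9, -7.1, 0.4]
opening: 0.572
finger_force: 65.0
```

>>> move_arm:
  plan:
    - {"x":0.001,"y":0,"z":0,"yaw":0,"fingers":1}
    - {"x":0.002,"y":0,"z":0,"yaw":0,"fingers":1}
    - {"x":0.003,"y":0,"z":0,"yaw":0,"fingers":1}
    - {"x":0.003,"y":0,"z":0,"yaw":0,"fingers":1}

```text
time: 11.2
eef_pos: [0.5584, -0.0119, 0.0341]
tcp_rot: [0.764, 0.645, -0.001, 0.002]
contact_force: [-3.2, -8.6, 1.0]
opening: 0.572
finger_force: 65.1
```

>>> move_arm:
  plan:
    - {"x":0.001,"y":0,"z":0,"yaw":0,"fingers":1}
    - {"x":0.0015,"y":0,"z":0,"yaw":0,"fingers":1}
    - {"x":0.002,"y":0,"z":0,"yaw":0,"fingers":1}
    - {"x":0.002,"y":0,"z":0,"yaw":0,"fingers":1}

```text
time: 11.6
eef_pos: [0.5587, -0.0103, 0.0341]
tcp_rot: [0.764, 0.645, -0.002, 0.002]
contact_force: [-2.4, -10.4, -0.0]
opening: 0.574
finger_force: 65.1
```

>>> move_arm:
  plan:
    - {"x":0.001,"y":0,"z":0,"yaw":0,"fingers":1}
    - {"x":0.0015,"y":0,"z":0,"yaw":0,"fingers":1}
    - {"x":0.002,"y":0,"z":0,"yaw":0,"fingers":1}
    - {"x":0.002,"y":0,"z":0,"yaw":0,"fingers":1}

```text
time: 12.0
eef_pos: [0.559, -0.0087, 0.0341]
tcp_rot: [0.764, 0.645, -0.002, 0.002]
contact_force: [-4.3, -11.8, 0.6]
opening: 0.572
finger_force: 65.1
```

>>> move_arm:
  plan:
    - {"x":0.001,"y":0,"z":0,"yaw":0,"fingers":1}
    - {"x":0.002,"y":0,"z":0,"yaw":0,"fingers":1}
    - {"x":0.002,"y":0,"z":0,"yaw":0,"fingers":1}
    - {"x":0.002,"y":0,"z":0,"yaw":0,"fingers":1}

```text
time: 12.4
eef_pos: [0.559, -0.0087, 0.0342]
tcp_rot: [0.764, 0.645, -0.003, 0.003]
contact_force: [-5.9, -18.5, 2.2]
opening: 0.576
finger_force: 65.3
```

>>> move_arm:
  plan:
    - {"x":0.001,"y":0,"z":0,"yaw":0,"fingers":1}
    - {"x":0.001,"y":0,"z":0,"yaw":0,"fingers":1}
    - {"x":0.001,"y":0,"z":0,"yaw":0,"fingers":1}
    - {"x":0.001,"y":0,"z":0,"yaw":0,"fingers":1}
    - {"x":0.001,"y":0,"z":0,"yaw":0,"fingers":1}

```text
time: 12.9
eef_pos: [0.559, -0.0086, 0.0342]
tcp_rot: [0.764, 0.645, -0.004, 0.004]
contact_force: [-7.0, -21.2, 2.7]
opening: 0.57
finger_force: 65.4
```

```bash
python3 st.py;python3 - <<'E'
from h import *
a=cv2.cvtColor(ctrl.read_camera("scene"),4)[160:235,280:395];b=cv2.cvtColor(ctrl.read_camera("top"),4)[160:230,250:330]
cv2.imwrite("pics/g5.png",np.hstack([cv2.resize(a,(480,313),interpolation=2),cv2.resize(b,(320,313),interpolation=2)]))
E
```

```text
12.9 [ 0.559  -0.0086  0.0342] [ 0.7638  0.6454 -0.0042  0.0036] xang 80.39 [ -7.04 -21.23   2.68] 0.5704652114061315 65.35358190536499
```

View pics/g5.png

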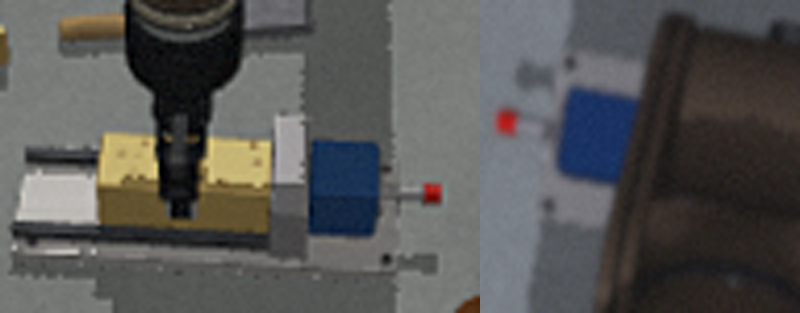

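The block's front face is flush with the stop (crop (272,185)), no brass is showing, and the red collar is out at (432,193). Now I'll hold it there.

>>> move_arm:
  plan:
    - {"x":0,"y":0,"z":0,"yaw":0,"fingers":1}
    - {"x":0,"y":0,"z":0,"yaw":0,"fingers":1}
    - {"x":0,"y":0,"z":0,"yaw":0,"fingers":1}
    - {"x":0,"y":0,"z":0,"yaw":0,"fingers":1}
    - {"x":0,"y":0,"z":0,"yaw":0,"fingers":1}

```text
time: 13.5
eef_pos: [0.559, -0.0087, 0.0343]
tcp_rot: [0.764, 0.645, -0.004, 0.004]
contact_force: [-8.1, -22.0, 2.0]
opening: 0.575
finger_force: 65.4
```

>>> move_arm:
  plan:
    - {"x":0,"y":0,"z":0,"yaw":0,"fingers":1}
    - {"x":0,"y":0,"z":0,"yaw":0,"fingers":1}
    - {"x":0,"y":0,"z":0,"yaw":0,"fingers":1}
    - {"x":0,"y":0,"z":0,"yaw":0,"fingers":1}
    - {"x":0,"y":0,"z":0,"yaw":0,"fingers":1}

```text
time: 14.0
eef_pos: [0.559, -0.0087, 0.0343]
tcp_rot: [0.764, 0.645, -0.004, 0.004]
contact_force: [-7.6, -20.8, 2.3]
opening: 0.573
finger_force: 65.4
```

>>> move_arm:
  plan:
    - {"x":0,"y":0,"z":0,"yaw":0,"fingers":1}
    - {"x":0,"y":0,"z":0,"yaw":0,"fingers":1}
    - {"x":0,"y":0,"z":0,"yaw":0,"fingers":1}
    - {"x":0,"y":0,"z":0,"yaw":0,"fingers":1}
    - {"x":0,"y":0,"z":0,"yaw":0,"fingers":1}

```text
time: 14.5
eef_pos: [0.559, -0.0087, 0.0343]
tcp_rot: [0.764, 0.645, -0.004, 0.004]
contact_force: [-7.0, -21.7, 2.7]
opening: 0.57
finger_force: 65.4
```

>>> move_arm:
  plan:
    - {"x":0,"y":0,"z":0,"yaw":0,"fingers":1}
    - {"x":0,"y":0,"z":0,"yaw":0,"fingers":1}
    - {"x":0,"y":0,"z":0,"yaw":0,"fingers":1}
    - {"x":0,"y":0,"z":0,"yaw":0,"fingers":1}
    - {"x":0,"y":0,"z":0,"yaw":0,"fingers":1}

```text
time: 15.0
eef_pos: [0.559, -0.0087, 0.0342]
tcp_rot: [0.764, 0.645, -0.004, 0.004]
contact_force: [-6.8, -21.4, 2.3]
opening: 0.576
finger_force: 65.3
```

>>> move_arm:
  plan:
    - {"x":0,"y":0,"z":0,"yaw":0,"fingers":1}
    - {"x":0,"y":0,"z":0,"yaw":0,"fingers":1}
    - {"x":0,"y":0,"z":0,"yaw":0,"fingers":1}
    - {"x":0,"y":0,"z":0,"yaw":0,"fingers":1}
    - {"x":0,"y":0,"z":0,"yaw":0,"fingers":1}

```text
time: 15.5
eef_pos: [0.559, -0.0087, 0.0342]
tcp_rot: [0.764, 0.645, -0.004, 0.004]
contact_force: [-7.2, -22.8, 2.5]
opening: 0.577
finger_force: 65.3
```

>>> move_arm:
  plan:
    - {"x":-0.005,"y":0,"z":0,"yaw":0,"fingers":1}
    - {"x":-0.015,"y":0,"z":0,"yaw":0,"fingers":1}
    - {"x":-0.028,"y":0,"z":0,"yaw":0,"fingers":1}
    - {"x":-0.042,"y":0,"z":0,"yaw":0,"fingers":1}
    - {"x":-0.042,"y":0,"z":-0.005,"yaw":0,"fingers":1}

```text
time: 16.0
eef_pos: [0.5511, -0.0451, 0.0374]
tcp_rot: [0.765, 0.644, -0.001, -0.001]
contact_force: [-1.0, 0.3, -5.3]
opening: 0.571
finger_force: 64.3
```

>>> move_arm:
  plan:
    - {"x":0,"y":0,"z":-0.015,"yaw":0,"fingers":1}
    - {"x":0,"y":0,"z":-0.04,"yaw":0,"fingers":1}
    - {"x":0,"y":0,"z":-0.07,"yaw":0,"fingers":1}
    - {"x":0,"y":0,"z":-0.1,"yaw":0,"fingers":1}
    - {"x":0,"y":0,"z":-0.12,"yaw":0,"fingers":1}

```text
time: 16.5
eef_pos: [0.5527, -0.0435, 0.1613]
tcp_rot: [0.764, 0.645, 0.001, 0.001]
contact_force: [0.2, 0.6, -4.6]
opening: 0.573
finger_force: 64.6
```

```bash
python3 st.py
```

```text
16.5 [ 0.5527 -0.0435  0.1613] [0.7643 0.6448 0.0009 0.0013] xang 80.31 [ 0.25  0.57 -4.6 ] 0.5729596894149548 64.62527632713318
```

>>> move_arm:
  plan:
    - {"x":0.03,"y":-0.01,"z":0,"yaw":0,"fingers":1}
    - {"x":0.07,"y":-0.02,"z":0,"yaw":0,"fingers":1}
    - {"x":0.11,"y":-0.033,"z":0,"yaw":0,"fingers":1}
    - {"x":0.15,"y":-0.047,"z":0,"yaw":0,"fingers":1}
    - {"x":0.19,"y":-0.06,"z":0,"yaw":0,"fingers":1}

```text
time: 17.0
eef_pos: [0.5239, 0.1555, 0.1586]
tcp_rot: [0.764, 0.645, -0.0, -0.0]
contact_force: [0.7, -0.4, -5.2]
opening: 0.573
finger_force: 64.5
```

>>> move_arm:
  plan:
    - {"x":0.04,"y":-0.013,"z":0,"yaw":0,"fingers":1}
    - {"x":0.08,"y":-0.026,"z":0,"yaw":-0.1,"fingers":1}
    - {"x":0.12,"y":-0.039,"z":0,"yaw":-0.22,"fingers":1}
    - {"x":0.16,"y":-0.052,"z":0,"yaw":-0.34,"fingers":1}
    - {"x":0.1993,"y":-0.063,"z":0,"yaw":-0.46,"fingers":1}

```text
time: 17.5
eef_pos: [0.4952, 0.3627, 0.1585]
tcp_rot: [0.595, 0.804, -0.0, -0.0]
contact_force: [1.5, -0.1, -4.9]
opening: 0.575
finger_force: 64.4
```

>>> move_arm:
  plan:
    - {"x":0,"y":0,"z":0.01,"yaw":0,"fingers":1}
    - {"x":0,"y":0,"z":0.03,"yaw":0,"fingers":1}
    - {"x":0,"y":0,"z":0.06,"yaw":0,"fingers":1}
    - {"x":0,"y":0,"z":0.08,"yaw":0,"fingers":1}
    - {"x":0,"y":0,"z":0.08,"yaw":0,"fingers":1}

```text
time: 18.0
eef_pos: [0.4932, 0.3589, 0.074]
tcp_rot: [0.598, 0.802, -0.004, -0.002]
contact_force: [-1.0, -0.6, -5.7]
opening: 0.576
finger_force: 64.3
```

```bash
python3 - <<'E'
from h import *
a=cv2.cvtColor(ctrl.read_camera("scene"),4)[110:230,380:500]
cv2.imwrite("pics/g6.png",cv2.resize(a,(560,560),interpolation=2))
E
python3 st.py
```

```text
18.05 [0.4948 0.3597 0.0763] [ 0.5976  0.8018 -0.0024 -0.0011] xang 106.61 [ 0.2  -0.55 -4.09] 0.5709306101945683 64.32815194129944
```

View pics/g6.png

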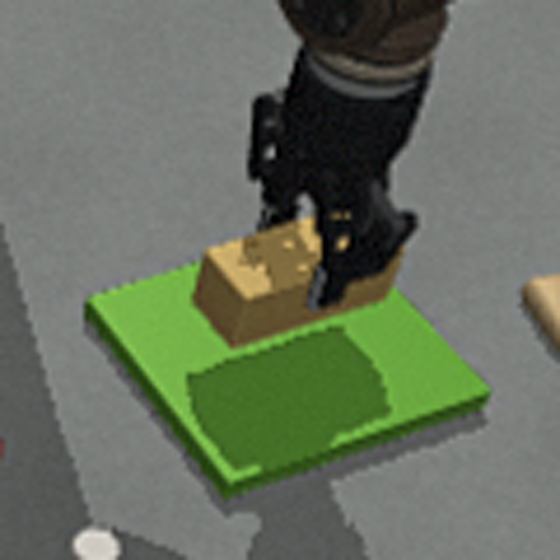

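The block is level and aligned, hovering over the middle of the green board (crop (300,285)). I'll lower it gently.

>>> move_arm:
  plan:
    - {"x":0,"y":0,"z":0.01,"yaw":0,"fingers":1}
    - {"x":0,"y":0,"z":0.02,"yaw":0,"fingers":1}
    - {"x":0,"y":0,"z":0.028,"yaw":0,"fingers":1}
    - {"x":0,"y":0,"z":0.034,"yaw":0,"fingers":1}
    - {"x":0,"y":0,"z":0.034,"yaw":0,"fingers":1}

```text
time: 18.55
eef_pos: [0.4959, 0.3602, 0.043]
tcp_rot: [0.598, 0.802, -0.001, -0.001]
contact_force: [-0.4, 0.0, -5.2]
opening: 0.575
finger_force: 64.5
```

```bash
python3 st.py
```

```text
18.55 [0.4959 0.3602 0.043 ] [ 5.975e-01  8.018e-01 -1.200e-03 -6.000e-04] xang 106.61 [-0.44  0.   -5.16] 0.5752679965587695 64.5464837551117
```

>>> move_arm:
  plan:
    - {"x":0,"y":0,"z":0.001,"yaw":0,"fingers":1}
    - {"x":0,"y":0,"z":0.002,"yaw":0,"fingers":1}
    - {"x":0,"y":0,"z":0.003,"yaw":0,"fingers":1}
    - {"x":0,"y":0,"z":0.004,"yaw":0,"fingers":1}
    - {"x":0,"y":0,"z":0.004,"yaw":0,"fingers":1}

```text
time: 19.05
eef_pos: [0.4966, 0.3607, 0.0403]
tcp_rot: [0.598, 0.802, -0.0, -0.0]
contact_force: [-0.5, 0.3, -4.5]
opening: 0.572
finger_force: 64.5
```

>>> move_arm:
  plan:
    - {"x":0,"y":0,"z":0.001,"yaw":0,"fingers":1}
    - {"x":0,"y":0,"z":0.0015,"yaw":0,"fingers":1}
    - {"x":0,"y":0,"z":0.0015,"yaw":0,"fingers":1}

```text
time: 19.35
eef_pos: [0.4966, 0.3606, 0.0387]
tcp_rot: [0.598, 0.802, -0.0, -0.0]
contact_force: [0.6, 0.3, -4.6]
opening: 0.577
finger_force: 64.5
```

>>> move_arm:
  plan:
    - {"x":0,"y":0,"z":0.0005,"yaw":0,"fingers":1}
    - {"x":0,"y":0,"z":0.001,"yaw":0,"fingers":1}
    - {"x":0,"y":0,"z":0.0015,"yaw":0,"fingers":1}
    - {"x":0,"y":0,"z":0.0015,"yaw":0,"fingers":1}

```text
time: 19.75
eef_pos: [0.4968, 0.3607, 0.038]
tcp_rot: [0.597, 0.802, -0.0, 0.0]
contact_force: [-2.2, -1.2, 0.6]
opening: 0.576
finger_force: 65.1
```

The block has touched down, so I'll release it and retreat upward.

>>> move_arm:
  plan:
    - {"x":0,"y":0,"z":0,"yaw":0,"fingers":0.3}
    - {"x":0,"y":0,"z":0,"yaw":0,"fingers":0.2}
    - {"x":0,"y":0,"z":0,"yaw":0,"fingers":0.1}
    - {"x":0,"y":0,"z":0,"yaw":0,"fingers":0}
    - {"x":0,"y":0,"z":0,"yaw":0,"fingers":0}

```text
time: 20.25
eef_pos: [0.4969, 0.3608, 0.0375]
tcp_rot: [0.598, 0.802, 0.0, 0.0]
contact_force: [-0.1, -0.4, 0.4]
opening: 1.0
finger_force: 0.0
```

>>> move_arm:
  plan:
    - {"x":0,"y":0,"z":0,"yaw":0,"fingers":0}
    - {"x":0,"y":0,"z":-0.02,"yaw":0,"fingers":0}
    - {"x":0,"y":0,"z":-0.05,"yaw":0,"fingers":0}
    - {"x":0,"y":0,"z":-0.09,"yaw":0,"fingers":0}
    - {"x":0,"y":0,"z":-0.13,"yaw":0,"fingers":0}

```text
time: 20.75
eef_pos: [0.4962, 0.3604, 0.168]
tcp_rot: [0.598, 0.802, -0.001, -0.0]
contact_force: [1.1, 0.0, 0.8]
opening: 1.002
finger_force: 0.0
```

>>> move_arm:
  plan:
    - {"x":-0.04,"y":0,"z":-0.03,"yaw":0,"fingers":0}
    - {"x":-0.08,"y":0,"z":-0.05,"yaw":0,"fingers":0}
    - {"x":-0.12,"y":0,"z":-0.05,"yaw":0,"fingers":0}
    - {"x":-0.15,"y":0,"z":-0.05,"yaw":0,"fingers":0}
    - {"x":-0.15,"y":0,"z":-0.05,"yaw":0,"fingers":0}

```text
time: 21.25
eef_pos: [0.5406, 0.2139, 0.2177]
tcp_rot: [0.599, 0.801, -0.0, 0.001]
contact_force: [0.5, 1.0, -0.0]
opening: 0.999
finger_force: 0.0
```

```bash
python3 - <<'E'
from h import *
a=cv2.cvtColor(ctrl.read_camera("scene"),4);cv2.imwrite("pics/f.png",a)
t=ctrl.read_camera("top");h=cv2.cvtColor(t,41);m=cv2.inRange(h,(19,100,90),(26,255,255))[170:275,130:240]
for c in cv2.findContours(m,0,1)[0]:
    if cv2.contourArea(c)>200:
        r=cv2.minAreaRect(c);p=np.array(r[0])+[130,170];print(p,r,plane("top",p,.066))
E
python3 st.py
```

```text
[166.88235474 226.47058487] ((36.882354736328125, 56.470584869384766), (18.872947692871094, 32.97342300415039), 77.47119140625) [0.48914343 0.37799489 0.066     ]
21.35 [0.5396 0.2165 0.2173] [ 5.982e-01  8.014e-01  1.000e-04 -2.000e-04] xang 106.52 [0.33 0.54 0.24] 0.9958843276908356 0.0
```

View pics/f.png

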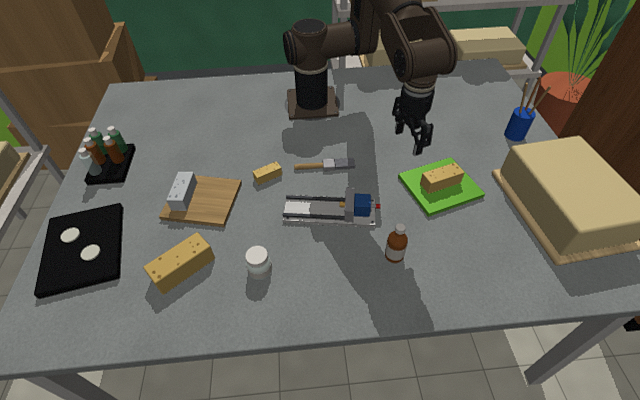

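The limestone lies flat in the middle of the green board (443,178). The marble (180,190), bottle, jar and brush are where they were, and the plunger is back out.

```bash
python3 -c "
from plant import ctrl
print(ctrl.sign_off())"
```

```text
the job is handed in; nothing more can be done
None
```

The limestone was pressed against the stop with the plunger fully in for about 3 seconds, then laid flat in the middle of the green board, and the job was handed in at about 21 s with the bystanders where they were.

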